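Index the board turntable and lock it with its pin

ROBOT

A 6-joint arm with a two-finger parallel gripper is mounted at the origin on the work surface. World frame = base frame: x ahead of the robot, y to its left, z up, the work surface at z = 0. Lengths are in mm, angles in rad, forces in N, time in s.
With the tool pointing down it reaches from about 300 to 1000 mm from the base axis. Payload 5.1 kg.
Tool frame: the origin (TCP) lies between the finger pads; the fingertips stand 17 mm ahead of it and the grasp point (between the pads) lies 2 mm behind it; y points along the fingers, z is the direction in which the jaws open and shut, and the axes are right-handed (so a half turn about y gives the same grasp; the last joint's range is limited). The gripper opens to 95 mm and grips with 3 to 60 N. Pads are 20 mm wide; open, the fingers measure 119 mm over their backs; the gripper's body (75 mm by 180 mm) begins 59 mm behind the grasp point.
Start: joints at [1.096, 0.124, 1.65, -0, 1.367, -0.083], TCP at [248.223, 600.724, 231.656] pointing down, gripper open.
Joint ranges: [-2.61, 2.61], [-1.02, 2.33], [0.03, 2.71], [-1.35, 4.49], [0.32, 2.68], [-2.91, 2.91]. Speed limits (rad/s): [2.57, 2.57, 3.14, 3.14, 3.14, 3.14].

INTERFACE

Orientations are given as a unit quaternion [x, y, z, w].
In Python, from station import robot, eyes gives the robot as it stands.
- The arm moves only by the shell command python3 -m crank 'ROWS' [FORCE]. ROWS is JSON, one flat list of numbers, 7 for each row, row after row: the shift along the tool's x, y, z in mm, then the turn, a rotation vector about the tool's x, y, z in degrees, then the finger opening in mm, from 0 to 95.1. A call has 1 to 10 rows; each row shifts and turns the commanded pose from where the row before left it, along the tool's axes as they then stand; what a row does not reach is not made up. A row lasts 1/8 s, in which the tool goes at most 62.5 mm and 10.7 degrees, less where a joint would pass 70% of its speed; a pose out of reach is approached as far as the arm can. A call is refused whole if a number of a shift passes 62.5 or a number of a turn 10.7, either way. A call with a gripper value outside its range is refused whole. The fingers move at their own pace and stop on an object; FORCE is the grip in N (left out, the last holds). Time passes only in rows, so rows that do not move let the fingers close. It gives the time, the measured TCP pose, the force and the opening at its end, in the units of the state.
- robot.sense(): the state, without advancing time (a new reading comes with each control period).
- eyes.get_image(name): name is "scene" or "top"; returns a dict with "image" (420x560x3 uint8, red, green, blue), "fov_y" (degrees; the focal length in pixels is half the picture's height over the tangent of half this angle, whatever the lens; pixels are square), "cx", "cy" (the principal point, pixels), "R" (3x3) and "t" (3): a world point X has camera coordinates R X + t. Camera axes: x right, y down, z forward; pixel columns grow to the right and rows downward; lengths in mm; the calibration is good to about 2 mm. A picture is of the moment at which its call begins. There is no depth.
- robot.job_done(): hands the job in, once; it reports no verdict.
The state is a dict: "t": time; "qpos": joint angles; "qvel": joint speeds; "joint_torque": joint torques, N m; "position": TCP position; "ee_rot": TCP orientation; "wrist_force": force on the tool from outside, world axes, zero at the start; "moment": the same for the moment, N m; "width": finger opening in mm.
Only numpy, scipy, OpenCV 4.12 (cv2) and the standard library are available. Lean on these libraries where they do the work, as an engineer would, in place of code of your own. Each camera call takes 0.05 s, during which the arm holds its last target.

TASK

Push the turntable round by the pegs on its rim until the board with the red clip faces the yellow pointer; then stand the blue-knobbed locating pin in the guide at the rim and ease the table slowly to and fro by its pegs until the pin drops and its knob sits down on the guide, locking the table there. The clip only shows which board, so feel for the exact place, and push gently: never force the table or the pin once the pin has caught. Don't touch the clip, and leave the other things on the bench alone.

Things in the scene. Friction and masses are not known exactly. Their poses are not given: they have to be found in the camera images.
- fixture: Turntable's fixed stand, at any yaw. Origin on the bench under the turning axis; z up, -x points to the yellow pointer (front; its post ends 170 mm out, 74 mm high), -y to the pin guide. Grey foot plate 12 mm thick, x +-90, y -195 to +120 mm. A grey column (x +-25, y -162 to -186, 97 mm high) carries the guide. All else lies under the deck.
- axis (a point): Deck's turning axis at its upper face, 71 mm above the bench; fixed. Aluminium deck 300 mm across, no end stops, turns either way with a light drag (2 to 3 N at a peg when slow, 4 N at 0.1 m/s) and stays where left. Four steel push pegs stand on it near the rim, 12 mm across, 26 mm tall, 112 mm from the axis, at 45, 135, 225 and 315 degrees round from the middle of the clip's board.
- clip (a point): Middle of the top edge of the red clip, an upright tab 26 mm wide, 12 mm thick, on the outer edge of one of the four green boards; 85 mm from the axis, 109 mm above the bench. It marks a fault, so it was pushed on by hand anywhere up to 0.09 rad (8 mm) round the axis either way from the middle of its board. It says which board, but not exactly how the deck stands.
- rework_clip: The red clip itself, 30 g, from the deck up to 38 mm above it. Origin on the turning axis 55 mm above the bench, z up; -x points from the axis to the clip. The four boards, 44 x 66 mm, lie a quarter turn apart, all within 95 mm of the axis, between black end rails 13 mm high, parts up to 17 mm above the deck.
- front (a point): Fixed point in the air, 85 mm from the axis towards the yellow pointer, 109 mm above the bench: where the clip's top edge comes, give or take its 8 mm, when its board faces the pointer squarely. Then a notch lies under the pin guide's hole.
- guide_mouth (a point): Centre of the upper mouth of the hole in the pin guide, a steel block 36 x 36 x 22 mm over the deck's rim; 139 mm from the axis, 97 mm above the bench. Hole vertical, 11.2 mm across, 3 mm chamfer at the mouth, 22 mm long, open below to the deck (4 mm gap).
- guide_foot (a point): Point on the deck's upper face right below the guide's hole, 71 mm above the bench; fixed. A pin tip rests here unless a notch is below. The rim's four notches are exactly on the middle lines of the four board places, radial, from 128 mm out to the rim, 11 mm wide, 10 mm deep.
- pin: Locating pin, upright, 90 g. Origin at its lower tip. Steel shank 10 mm across, 35 mm long, 1 mm tip chamfer; then a blue knob 26 mm across, 30 mm tall (35 to 65 mm above the tip). Starts in the parking block, knob on its top. In the guide it falls 9 mm by its own weight when a notch comes slowly (10 mm/s or less) under it, then locks the deck but for 1 mm each way.
- pin_block: Grey parking block fixed to the bench, 50 x 50 x 45 mm, with the pin's hole (12 mm across, 40 mm deep) in the middle of its top. Origin at the centre of its underside.
- solder_reel: Bystander, to be left alone: white plastic solder reel standing on its flange, 60 mm across, 38 mm tall.
- flux_bottle: Bystander, to be left alone: small clear bottle with a red cap, 36 mm across, 90 mm tall.
- driver: Bystander, to be left alone: screwdriver with an orange handle lying flat, about 150 mm long, origin under its middle.
- spare_board: Bystander, to be left alone: loose green circuit board lying flat, 60 x 110 mm, 12 mm high with its components.
- parts_bin: Bystander, to be left alone: open blue plastic bin, 100 x 75 x 45 mm.
- pin_cup: Bystander, to be left alone: small bare-metal cup, 56 mm across, 55 mm tall.
- esd_brush: Bystander, to be left alone: brush with a pale wooden handle lying flat, about 160 mm long.

How it is judged:
By the outcome, as a careful person would: the job done as asked, in the order asked, and still so for the second after the job is handed in, with the robot touching nothing.
It also fails if it takes over 72 s, if anything falls off the work surface, if the arm or the gripper's body presses on something with over 40 N, if the wrist force passes 120 N, or if a joint passes its speed limit or range.

## Working session

There is one attempt and no reset: what is moved stays moved. The work goes in short steps, Python scripts to look and compute and a shell command to move; the robot and the scene stay as the last step left them, time stands still between calls to the robot, and variables do not carry over. Pictures are saved under pics/ and viewed, and the job is handed in when it is done.

```bash
ls; mkdir -p pics
python3 - <<'E'
from station import robot, eyes
import cv2,numpy as np,pickle
print(robot.sense())
for n in ("scene","top"):
    d=eyes.get_image(n); cv2.imwrite(f"pics/{n}0.png",d["image"][:,:,::-1]); pickle.dump(d,open(f"{n}0.pkl","wb"))
    print(n,d["fov_y"],d["cx"],d["cy"],d["R"],d["t"])
E
```

```text
pics
{'t': 0.0, 'qpos': array([ 1.09641508e+00,  1.24508299e-01,  1.65165025e+00, -2.79050428e-06,
        1.36747244e+00, -8.26125646e-02]), 'qvel': array([-0.00084769,  0.00098437,  0.00180422,  0.00262268, -0.00108995,
       -0.0015209 ]), 'joint_torque': array([-9.25875829e-04, -4.17590761e+01, -3.59935570e+01,  7.75487535e-02,
        4.87958256e-02, -1.68733632e-04]), 'position': array([247.94903173, 600.20967819, 230.39897324]), 'ee_rot': array([ 0.69427686, -0.13782397,  0.13742959, -0.69289054]), 'wrist_force': array([-0.02990461,  0.3182018 , -0.17858451]), 'moment': array([-0.01683159, -0.02237673, -0.02024605]), 'width': 95.20927924942767}
scene 47.74016342746948 281.49102048364205 208.6619863625498 [[-0.74621763  0.66567563 -0.0059333 ]
 [ 0.57167146  0.63622182 -0.51808641]
 [-0.3411026  -0.38999711 -0.8553077 ]] [ 390.51236556 -244.38988    1547.28414464]
top 56.40346391463094 275.8070703640733 215.45040115088202 [[ 0.01495141 -0.99982265 -0.01145079]
 [-0.99200745 -0.0133976  -0.12546601]
 [ 0.12529035  0.01323516 -0.99203183]] [  -1.71550138  548.97672399 1111.05785657]
```

View pics/scene0.png

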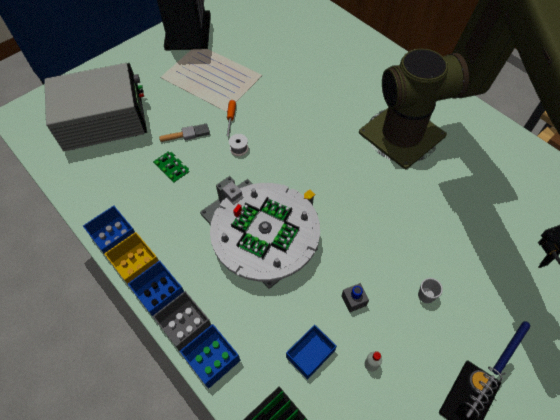

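View pics/top0.png

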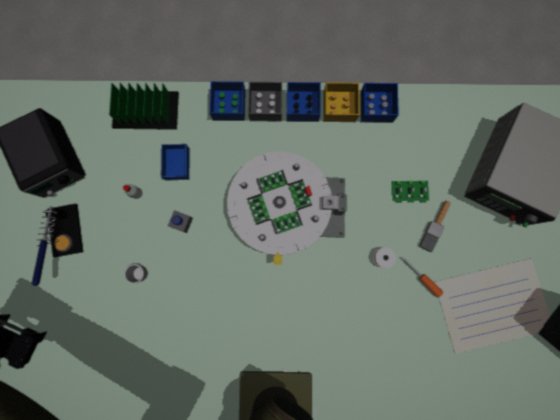

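The top view (upright is +x, right is −y) shows the deck at about (280,202), the yellow pointer at (278,259), the guide at (333,203), the clip at (308,190) and the pin block at (180,221). The clip needs roughly a 110° clockwise turn. I'll measure this next.

```bash
cat > h.py <<'E'
import numpy as np,cv2,pickle
from scipy.spatial.transform import Rotation as Rn
def cam(d):
    f=d["image"].shape[0]/2/np.tan(np.radians(d["fov_y"]/2)); return f,np.array(d["R"]),np.array(d["t"])
def ray(d,u,v):
    f,R,t=cam(d); return -R.T@t, R.T@np.array([(u-d["cx"])/f,(v-d["cy"])/f,1])
def onz(d,u,v,z):
    o,r=ray(d,u,v); return o+r*(z-o[2])/r[2]
def proj(d,X):
    f,R,t=cam(d); c=R@np.asarray(X,float)+t; return d["cx"]+f*c[0]/c[2], d["cy"]+f*c[1]/c[2]
def two(d1,p1,d2,p2):
    A=[];b=[]
    for d,p in((d1,p1),(d2,p2)):
        o,r=ray(d,*p); r/=np.linalg.norm(r); P=np.eye(3)-np.outer(r,r); A.append(P);b.append(P@o)
    return np.linalg.lstsq(np.vstack(A),np.hstack(b),rcond=None)[0]
E
python3 - <<'E'
from h import *
s=pickle.load(open("scene0.pkl","rb"));t=pickle.load(open("top0.pkl","rb"))
print(Rn.from_quat([0.69427686,-0.13782397,0.13742959,-0.69289054]).as_matrix().round(3))
a=t["image"][140:270,160:360];cv2.imwrite("pics/tc.png",cv2.resize(a,None,fx=4,fy=4,interpolation=2)[:,:,::-1])
a=s["image"][170:320,195:375];cv2.imwrite("pics/sc.png",cv2.resize(a,None,fx=4,fy=4,interpolation=2)[:,:,::-1])
for n,d in (("s",s),("t",t)):
    h=cv2.cvtColor(d["image"],cv2.COLOR_RGB2HSV)
    for c,lo,hi in (("red",(0,150,90),(6,255,255)),("red2",(172,150,90),(180,255,255)),("yel",(20,150,120),(32,255,255)),("blue",(105,150,50),(125,255,255))):
        k,l,st,ce=cv2.connectedComponentsWithStats(cv2.inRange(h,lo,hi))
        for i in range(1,k):
            if st[i,4]>5: print(n,c,st[i],ce[i].round(1))
E
```

```text
[[ 0.924 -0.001  0.382]
 [-0.382 -0.002  0.924]
 [-0.    -1.    -0.002]]
s red [234 204   7   9  35] [237. 208.]
s red [373 352   8   8  45] [376.7 355.2]
s yel [304 190  11   9  67] [308.5 194.3]
s yel [104 232  52  48 533] [132.8 261.9]
s yel [474 374   3   4   7] [475.1 375.9]
s yel [474 382   4   4   7] [475.9 383.4]
s blue [ 84 206  49  46 677] [109.5 230.2]
s blue [128 261  54  53 999] [156. 288.]
s blue [352 286  11  12  62] [356.8 291.6]
s blue [495 322  35  50 390] [512.2 346.2]
s blue [ 180  325   59   59 1348] [209.2 354.4]
s blue [ 287  326   49   51 1247] [310.5 351.5]
t red [124 186   5   5  20] [125.9 187.6]
t red [306 187   5   8  28] [307.9 190.6]
t yel [326  92  23  22 321] [336. 102.]
t yel [274 254   7  10  60] [277.2 259. ]
t blue [220  82  21   1  21] [230.  82.]
t blue [210  83  34  31 589] [227.6 101.2]
t blue [287  83  33  32 699] [302.6 101.4]
t blue [364  83  34  33 509] [377.6 103.1]
t blue [379  84  18   4  21] [388.7  84.3]
t blue [162 145  26  33 722] [175.7 161.9]
t blue [162 148   1  19  19] [162. 157.]
t blue [172 216  10   8  26] [177.7 220. ]
t blue [ 33 280   4   4  12] [ 34.2 281.7]
```

View pics/tc.png

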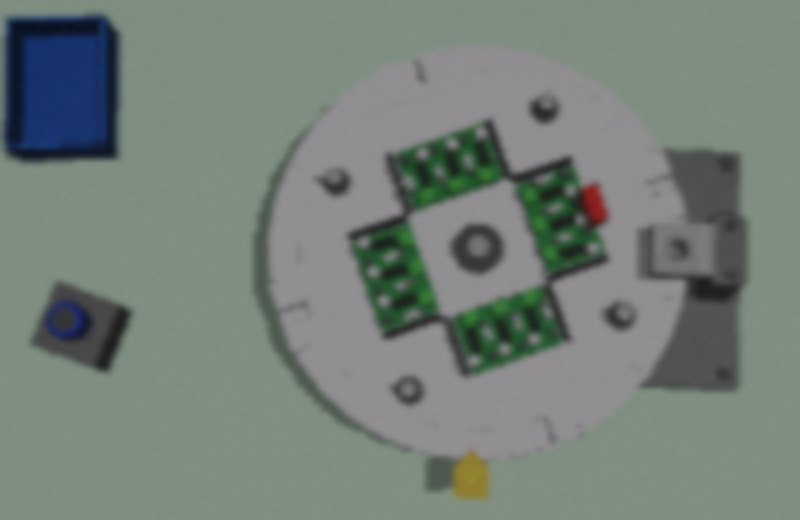

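View pics/sc.png

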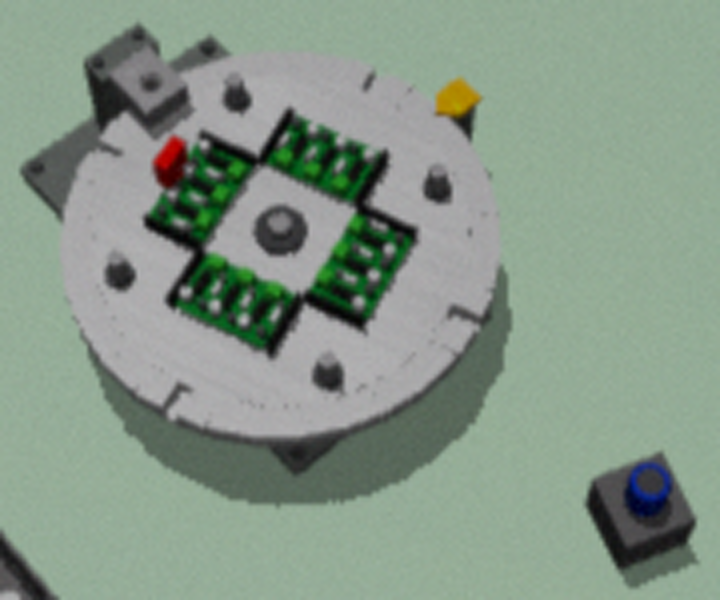

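Run:
```python
from h import *
s=pickle.load(open("scene0.pkl","rb"));t=pickle.load(open("top0.pkl","rb"))
T=lambda c,r:(160+(c+.5)/4-.5,140+(r+.5)/4-.5)
S=lambda c,r:(195+(c+.5)/4-.5,170+(r+.5)/4-.5)
def show(n,tc,sc,z):
    a=onz(t,*tc,z);b=onz(s,*sc,z);print(n,two(t,tc,s,sc).round(1),a.round(1)[:2],b.round(1)[:2]);return (a+b)/2
P={}
for n,tc,sc in (("pA",(546,103),(122,259)),("pB",(341,177),(326,362)),("pC",(412,386),(440,172)),("pD",(625,311),(237,82))):
    P[n]=show(n,T(*tc),S(*sc),97)
g=show("guide",T(681,249),S(151,83),97)
k=show("knob",T(66,319),S(650,483),75)
c=np.mean(list(P.values()),0);print("axis",c)
for n in P: v=P[n]-c;print(n,np.hypot(*v[:2]),np.degrees(np.arctan2(v[1],v[0])))
v=g-c;print("g",np.hypot(*v[:2]),np.degrees(np.arctan2(v[1],v[0])))
cl=two(t,(307.9,190.6),s,(237,208));v=cl-c;print("clip",cl,np.degrees(np.arctan2(v[1],v[0])))
p=two(t,(277.2,259),s,(308.5,194.3));v=p-c;print("pointer",p,np.hypot(*v[:2]),np.degrees(np.arctan2(v[1],v[0])))
```

```text
pA [682.8 -47.9  92.7] [683.6 -49.7] [682.3 -43.7]
pB [629.7  95.8  85.6] [628.9  93.1] [631.6 101.7]
pC [481.5  43.3  92.5] [483.3  40.6] [481.2  47.5]
pD [ 536.2 -104.    92.8] [ 537.2 -105.4] [536.4 -99.9]
guide [ 580.7 -143.5   92.1] [ 581.  -144.1] [ 581.4 -139.3]
knob [528.3 289.6  70.2] [528.9 287.1] [529.  291.7]
axis [583.06393449  -1.96300853  97.        ]
pA 109.4373469221584 -24.110684061215554
pB 109.97838911949054 64.60349162618265
pC 110.80554689962524 155.4481030539977
pD 110.80944813760073 -114.68101640582344
g 139.7225983080348 -90.75630155907464
clip [610.43048468 -82.35928686 104.25136843] -71.20164482489649
pointer [4.21442988e+02 2.98618827e-01 7.21494745e+01] 161.63676991190286 179.19828927957585
```

```bash
python3 -m crank '[42.7,0,-42.4,0,0.2,0,30, 42.7,0,-42.4,0,0.2,0,30, 42.7,0,-42.4,0,0.2,0,30, 42.7,0,-42.4,0,0.2,0,30, 42.7,0,-42.4,0,0.2,0,30, 42.7,0,-42.4,0,0.2,0,30, 42.7,0,-42.4,0,0.2,0,30, 42.7,0,-42.4,0,0.2,0,30, 42.7,0,-42.4,0,0.2,0,30, 42.7,0,-42.4,0,0.2,0,30]'
cat >> h.py <<'E'
def delta(P,yawz=None):
    """tool-axis shift to world point P (TCP)"""
    from station import robot
    s=robot.sense();R=Rn.from_quat(s["ee_rot"]).as_matrix();d=R.T@(np.asarray(P)-s["position"])
    print("pos",s["position"].round(2),"zdir",np.degrees(np.arctan2(R[1,2],R[0,2])).round(2),"F",s["wrist_force"].round(2),"w",s["width"].round(2),"t",round(s["t"],2),"shift",d.round(2)); return d
E
python3 -c "
from h import *
delta((481.2,44.8,140))"
```

```text
t: 1.35
position: [472.3, 40.3, 231.4]
ee_rot: [-0.691, 0.15, -0.15, 0.691]
wrist_force: [1.1, 0.7, 0.6]
width: 30.0Traceback (most recent call last):
  File "<string>", line 3, in <module>
    delta((481.2,44.8,140))
    ~~~~~^^^^^^^^^^^^^^^^^^
  File "h.py", line 20, in delta
    print("pos",s["position"].round(2),"zdir",np.degrees(np.arctan2(R[1,2],R[0,2])).round(2),"F",s["wrist_force"].round(2),"w",s["width"].round(2),"t",round(s["t"],2),"shift",d.round(2)); return d
                                                                                                                               ^^^^^^^^^^^^^^^^
AttributeError: 'float' object has no attribute 'round'
```

```bash
sed -i 's/s\["width"\].round(2)/round(s["width"],2)/' h.py
python3 -m crank '[3,30,4,0,0,0,24, 3,30,4,0,0,0,24, 0,30,0,0,0,0,24, 0,0,0,0,0,0,24]'
python3 - <<'E'
from h import *
from station import eyes
delta((481.2,44.8,95))
for n in ("scene","top"):
    d=eyes.get_image(n);pickle.dump(d,open(f"{n}1.pkl","wb"))
    u,v=map(int,proj(d,(481,45,100)))
    a=d["image"][v-45:v+45,u-60:u+60];cv2.imwrite(f"pics/{n}1.png",cv2.resize(a,None,fx=5,fy=5,interpolation=2)[:,:,::-1])
    print(n,u-60,v-45)
E
```

```text
t: 1.85
position: [478.6, 47.0, 138.5]
ee_rot: [0.692, -0.152, 0.147, -0.691]
wrist_force: [0.4, -0.3, -0.9]
width: 24.1
pos [478.62  47.   138.54] zdir 65.54 F [ 0.36 -0.33 -0.89] w 24.14 t 1.85 shift [ 3.53 43.52 -0.81]
scene 244 166
top 200 191
```

View pics/scene1.png

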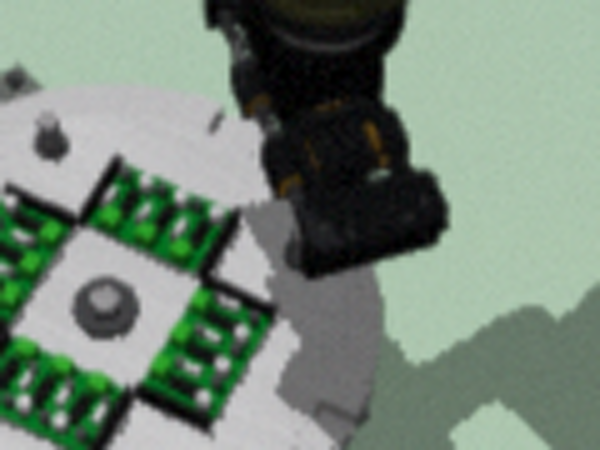

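View pics/top1.png

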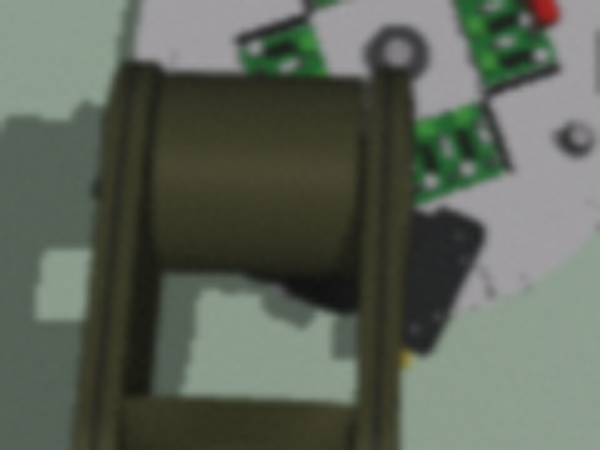

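Both views show the arm hiding the fingers and the peg, so I'll go down with a wider opening and watch the force.

```bash
python3 -m crank '[1.5,10,0,0,0,0,32, 1,10,0,0,0,0,32, 1,10,0,0,0,0,32, 0,7,0,0,0,0,32, 0,6,0,0,0,0,32, 0,0,0,0,0,0,32]'
python3 -c "
from h import *
delta((481.2,44.8,95))"
```

```text
t: 2.7
position: [483.7, 45.6, 98.0]
ee_rot: [0.691, -0.15, 0.149, -0.691]
wrist_force: [-0.1, 0.9, 0.2]
width: 31.9
pos [483.74  45.61  98.01] zdir 65.55 F [-0.14  0.91  0.18] w 31.94 t 2.7 shift [-1.98  3.01 -1.78]
```

```bash
python3 -m crank '[-1,3,0,0,0,0,25, 0,0,0,0,0,0,18, 0,0,0,0,0,0,15, 0,0,0,0,0,0,15, 0,0,0,0,0,0,15]' 10
python3 -c "
from h import *
delta((481.2,44.8,95))"
```

```text
t: 3.32
position: [483.2, 45.8, 95.8]
ee_rot: [0.691, -0.15, 0.15, -0.691]
wrist_force: [-0.5, -2.9, 1.2]
width: 15.1
pos [483.24  45.76  95.82] zdir 65.55 F [-0.48 -2.9   1.19] w 15.09 t 3.33 shift [-1.46  0.83 -1.72]
```

```bash
python3 -m crank '[0.1,0,3.9,0,3,0,15, 0.3,0,7.7,0,4,0,15, 0.4,0,9.7,0,5,0,15, 0.4,0,9.7,0,5,0,15, 0.4,0,9.7,0,5,0,15, 0.4,0,9.7,0,5,0,15, 0.4,0,9.7,0,5,0,15, 0.3,0,7.7,0,4,0,15]'
cat >> h.py <<'E'
def pol(c=(583.06,-1.96)):
    from station import robot
    s=robot.sense();v=s["position"][:2]-c;R=Rn.from_quat(s["ee_rot"]).as_matrix()
    print("R",np.hypot(*v).round(2),"ang",np.degrees(np.arctan2(v[1],v[0])).round(2),"zdir+90",(np.degrees(np.arctan2(R[1,2],R[0,2]))+90).round(2),"F",s["wrist_force"].round(1),"Ftool",(R.T@s["wrist_force"]).round(1))
E
python3 -c "
from h import *
delta((481.2,44.8,95));pol()"
```

```text
t: 4.32
position: [528.8, 94.7, 95.7]
ee_rot: [0.611, -0.357, 0.357, -0.61]
wrist_force: [-0.9, -2.9, 1.5]
width: 15.2
pos [528.81  94.69  95.73] zdir 29.43 F [-0.94 -2.88  1.5 ] w 15.16 t 4.33 shift [ 20.06   0.82 -65.98]
R 110.83 ang 119.3 zdir+90 119.43 F [-0.9 -2.9  1.5] Ftool [ 2.1 -1.5 -2.2]
```

```bash
python3 -m crank '[0.3,0,7.7,0,4,0,15, 0.4,0,9.7,0,5,0,15, 0.4,0,9.7,0,5,0,15, 0.4,0,9.7,0,5,0,15, 0.4,0,9.7,0,5,0,15, 0.4,0,9.7,0,5,0,15, 0.4,0,9.7,0,5,0,15, 0.4,0,9.7,0,5,0,15, 0.4,0,9.7,0,5,0,15, 0.3,0,7.7,0,4,0,15]'
python3 -c "
from h import *
delta((481.2,44.8,95));pol()"
```

```text
t: 5.58
position: [618.2, 104.2, 95.5]
ee_rot: [-0.413, 0.575, -0.573, 0.412]
wrist_force: [-3.0, -0.6, 1.9]
width: 15.3
pos [618.21 104.17  95.46] zdir -18.59 F [-3.04 -0.56  1.92] w 15.27 t 5.58 shift [  99.95    0.74 -110.93]
R 111.79 ang 71.68 zdir+90 71.41 F [-3.  -0.6  1.9] Ftool [ 1.5 -1.9 -2.7]
```

```bash
python3 -m crank '[0.3,0,7.7,0,4,0,15, 0.4,0,9.7,0,5,0,15, 0.4,0,9.7,0,5,0,15, 0.4,0,9.7,0,5,0,15, 0.2,0,5.8,0,3,0,15, 0,0,0,0,0,0,15]'
python3 -c "
from h import *
pol()"
python3 -m crank '[0,0,0,0,0,0,30, 0,-10,0,0,0,0,40, 0,-30,0,0,0,0,60, 0,-50,0,0,0,0,80]' 
python3 -c "
from h import *
delta((528.5,289.5,230));pol()"
```

```text
t: 6.32
position: [655.9, 83.1, 95.5]
ee_rot: [-0.296, 0.642, -0.642, 0.297]
wrist_force: [-1.0, -0.6, -0.5]
width: 15.0
R 111.99 ang 49.42 zdir+90 49.57 F [-1.  -0.6 -0.5] Ftool [ 1.1  0.5 -0.4]
t: 6.82
position: [654.2, 83.1, 184.8]
ee_rot: [-0.298, 0.643, -0.641, 0.295]
wrist_force: [1.0, 0.3, -0.1]
width: 49.6
pos [654.18  83.06 184.85] zdir -40.43 F [ 1.02  0.31 -0.05] w 49.63 t 6.83 shift [ -75.54  -44.67 -229.68]
R 110.84 ang 50.09 zdir+90 49.57 F [ 1.   0.3 -0.1] Ftool [-0.9  0.   0.6]
```

```bash
python3 -m crank '[-15,0,-45,0,0,0,80, -15,0,-46,0,0,0,80, -15,0,-46,0,0,0,80, -15,0,-46,0,0,0,80, -15.5,0,-46,0,0,0,80, 0,0,0,0,0,0,80]'
python3 - <<'E'
from h import *
from station import eyes
delta((528.5,289.5,66))
D={}
for n in ("scene","top"):
    d=eyes.get_image(n);pickle.dump(d,open(f"{n}2.pkl","wb"));D[n]=d
s,t=D["scene"],D["top"]
a=t["image"][140:270,160:360];cv2.imwrite("pics/tc2.png",cv2.resize(a,None,fx=4,fy=4,interpolation=2)[:,:,::-1])
a=s["image"][170:320,195:375];cv2.imwrite("pics/sc2.png",cv2.resize(a,None,fx=4,fy=4,interpolation=2)[:,:,::-1])
E
```

```text
t: 7.58
position: [528.8, 291.5, 186.7]
ee_rot: [-0.297, 0.641, -0.641, 0.298]
wrist_force: [0.4, -0.2, 1.1]
width: 79.9
pos [528.81 291.54 186.67] zdir -40.17 F [ 0.35 -0.15  1.07] w 79.87 t 7.58 shift [  1.92 120.66   1.07]
```

View pics/sc2.png

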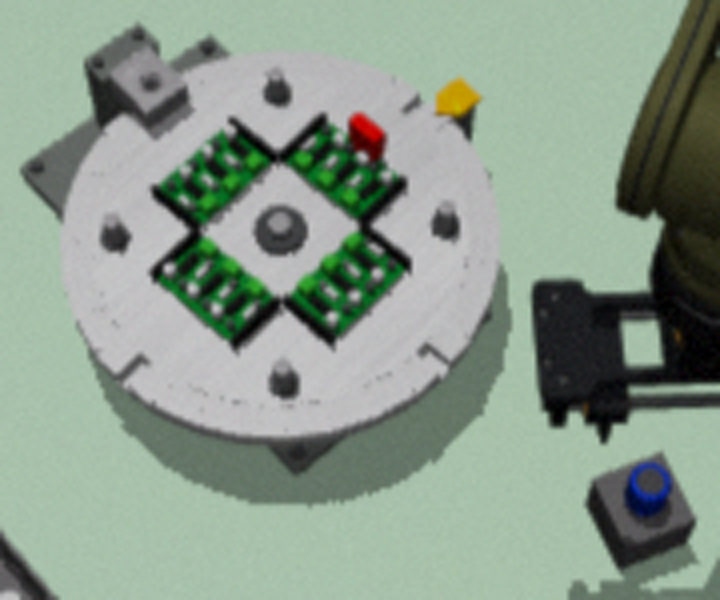

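View pics/tc2.png

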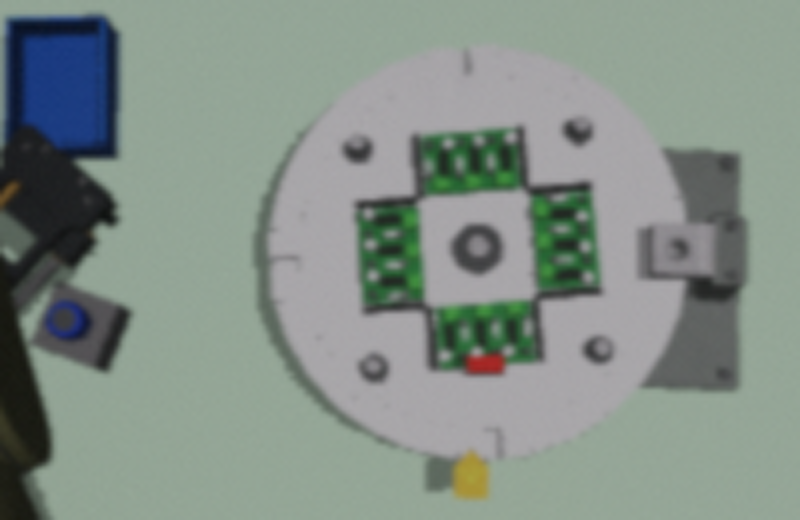

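Both views show the clip's board almost at the pointer, a few degrees short. In the top crop the pegs are at (358,147), (579,128), (375,366) and (601,346), and the knob is undisturbed at (66,320).

Run:
```python
from h import *
s=pickle.load(open("scene2.pkl","rb"));t=pickle.load(open("top2.pkl","rb"))
T=lambda c,r:(160+(c+.5)/4-.5,140+(r+.5)/4-.5)
S=lambda c,r:(195+(c+.5)/4-.5,170+(r+.5)/4-.5)
P=[]
for tc,sc in (((580,128),(115,221)),((361,145),(285,368)),((378,364),(445,208)),((603,345),(278,78))):
    a=onz(t,*T(*tc),97);b=onz(s,*S(*sc),97);P.append([a,b])
P=np.array(P);
for i in (0,1):
    c=P[:,i].mean(0);v=P[:,i]-c;print(c.round(1),np.hypot(v[:,0],v[:,1]).round(1),np.degrees(np.arctan2(v[:,1],v[:,0])).round(1))
for d,C,m in ((t,(66,319),T),(s,(650,483),S)):
    print("knob z75",onz(d,*m(*C),75).round(1))
c=P.mean((0,1));print(c)
for d,C,m in ((t,(681,249),T),(s,(151,83),S)): print("guide",onz(d,*m(*C),97).round(1))
print(proj(t,(528.8,291.5,186.7)),proj(s,(528.8,291.5,170)))
```

```text
[582.3  -5.   97. ] [108.1 109.5 109.1 109.7] [ -39.4   50.6  140.5 -128.9]
[583.2   1.2  97. ] [110.4 111.4 109.7 109.9] [ -39.7   50.7  141.1 -129.7]
knob z75 [528.9 287.1  75. ]
knob z75 [529.  291.7  75. ]
[582.75996647  -1.88969905  97.        ]
guide [ 581.  -144.1   97. ]
guide [ 581.4 -139.3   97. ]
(np.float64(162.80044801795276), np.float64(214.2995858372202)) (np.float64(362.4312686981009), np.float64(275.18565532277694))
```

```bash
python3 -m crank '[1.5,30,1,0,0,0,70, 0,40,0,0,0,0,60, 0,35,0,0,0,0,50, 0,13,0,0,0,0,44, 0,0,0,0,0,0,40, 0,0,0,0,0,0,40]'
python3 - <<'E'
from h import *
from station import eyes
delta((529,289.5,67))
D={}
for n in ("scene","top"):
    d=eyes.get_image(n);D[n]=d
    u,v=map(int,proj(d,(529,289.5,70)))
    a=d["image"][v-40:v+40,u-50:u+50];cv2.imwrite(f"pics/{n}3.png",cv2.resize(a,None,fx=5,fy=5,interpolation=2)[:,:,::-1])
E
```

```text
t: 8.43
position: [531.6, 287.5, 69.7]
ee_rot: [0.295, -0.642, 0.642, -0.297]
wrist_force: [0.0, -0.2, 0.1]
width: 40.2
pos [531.6  287.5   69.66] zdir -40.47 F [ 0.02 -0.18  0.1 ] w 40.16 t 8.43 shift [ 0.17  2.65 -3.28]
```

View pics/scene3.png

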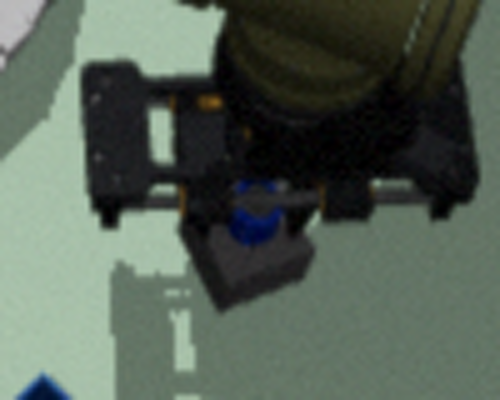

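View pics/top3.png

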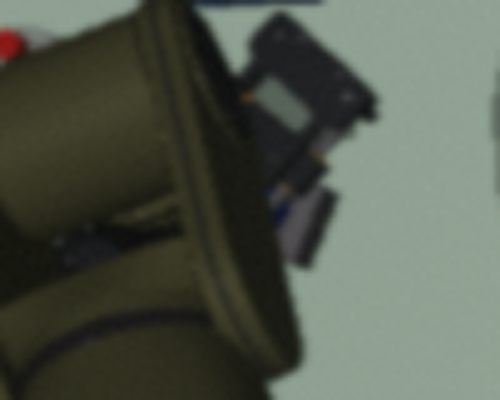

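The scene view shows the blue knob at crop (255,210) between the two fingers at about x=208 and x=320. I'll shift a little and close gently.

```bash
python3 -m crank '[0,1.5,-1.5,0,0,0,36, 0,1,-1,0,0,0,32, 0,0,0,0,0,0,28, 0,0,0,0,0,0,22, 0,0,0,0,0,0,22, 0,0,0,0,0,0,22]' 6
python3 - <<'E'
from h import *
delta((529,289.5,67))
E
```

```text
t: 9.28
position: [528.1, 288.9, 65.1]
ee_rot: [-0.296, 0.642, -0.642, 0.296]
wrist_force: [0.1, 0.1, 0.3]
width: 26.2
pos [528.1  288.88  65.1 ] zdir -40.45 F [0.06 0.11 0.35] w 26.25 t 9.28 shift [-1.05 -1.9   0.28]
```

```bash
python3 -m crank '[0,0,0,0,0,0,20, 0,-10,0,0,0,0,20, 0,-25,0,0,0,0,20, 0,-30,0,0,0,0,20, 0,-35,0,0,0,0,20, 0,-25,0,0,0,0,20, 0,0,0,0,0,0,20]' 30
python3 - <<'E'
from h import *
from station import eyes
delta((581.2,-141.7,190))
for n in ("scene",):
    d=eyes.get_image(n);pickle.dump(d,open(f"{n}4.pkl","wb"))
    u,v=map(int,proj(d,(529,289.5,170)))
    a=d["image"][v-40:v+40,u-50:u+50];cv2.imwrite(f"pics/{n}4.png",cv2.resize(a,None,fx=5,fy=5,interpolation=2)[:,:,::-1])
delta((581.2,-141.7,190))
E
```

```text
t: 10.15
position: [529.8, 289.5, 193.6]
ee_rot: [0.294, -0.642, 0.642, -0.299]
wrist_force: [-0.6, -0.4, -0.8]
width: 25.8
pos [529.78 289.49 193.64] zdir -40.45 F [-0.59 -0.36 -0.79] w 25.75 t 10.15 shift [294.78   2.92 318.86]
pos [528.7  289.04 191.32] zdir -40.45 F [-0.06 -0.54 -1.04] w 25.21 t 10.2 shift [293.75   1.06 319.39]
```

View pics/scene4.png

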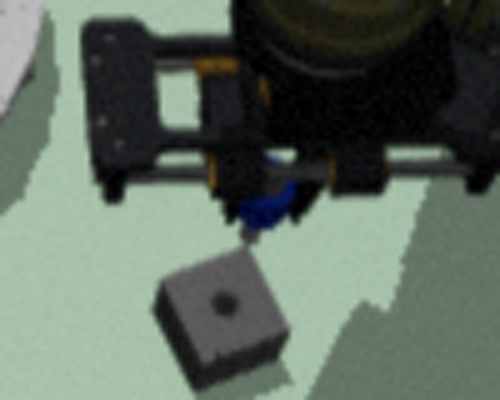

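The pin is in the grip, out of the block, with its shank hanging down. I'll carry it to the guide.

```bash
python3 -m crank '[20,0,20,0,0,0,20, 30,0,33,0,0,0,20, 32,0,36,0,0,0,20, 33,0,36,0,0,0,20, 33,0,36,0,0,0,20, 33,0,36,0,0,0,20, 33,0,36,0,0,0,20, 32,0,36,0,0,0,20, 30,0,30,0,0,0,20, 18,0,20,0,0,0,20]'
python3 -m crank '[0,0,0,0,0,0,20, 0,0,0,0,0,0,20]'
python3 - <<'E'
from h import *
from station import eyes
delta((581.2,-141.7,160))
for n in ("scene","top"):
    d=eyes.get_image(n);pickle.dump(d,open(f"{n}5.pkl","wb"))
    u,v=map(int,proj(d,(581,-142,120)))
    a=d["image"][v-45:v+45,u-60:u+60];cv2.imwrite(f"pics/{n}5.png",cv2.resize(a,None,fx=6,fy=6,interpolation=2)[:,:,::-1]);print(u-60,v-45)
delta((581.2,-141.7,160))
E
```

```text
t: 11.45
position: [579.0, -143.6, 187.7]
ee_rot: [-0.297, 0.643, -0.641, 0.295]
wrist_force: [0.3, -0.2, -1.5]
width: 25.4
t: 11.7
position: [579.5, -141.1, 188.6]
ee_rot: [-0.297, 0.643, -0.641, 0.296]
wrist_force: [-0.4, 0.4, -0.8]
width: 25.1
pos [ 579.46 -141.13  188.62] zdir -40.45 F [-0.42  0.36 -0.8 ] w 25.09 t 11.7 shift [-0.71 28.62  1.77]
171 140
270 155
pos [ 579.82 -140.7   189.39] zdir -40.38 F [-0.09 -0.4  -0.11] w 25.42 t 11.8 shift [-0.14 29.38  1.74]
```

View pics/scene5.png

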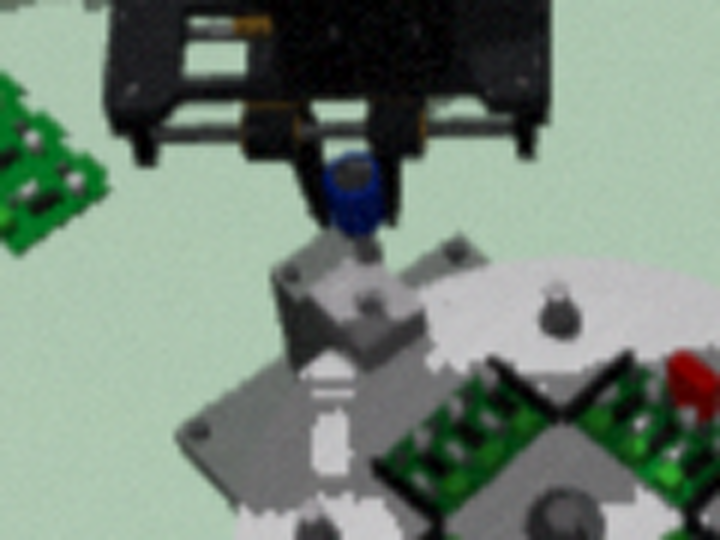

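View pics/top5.png

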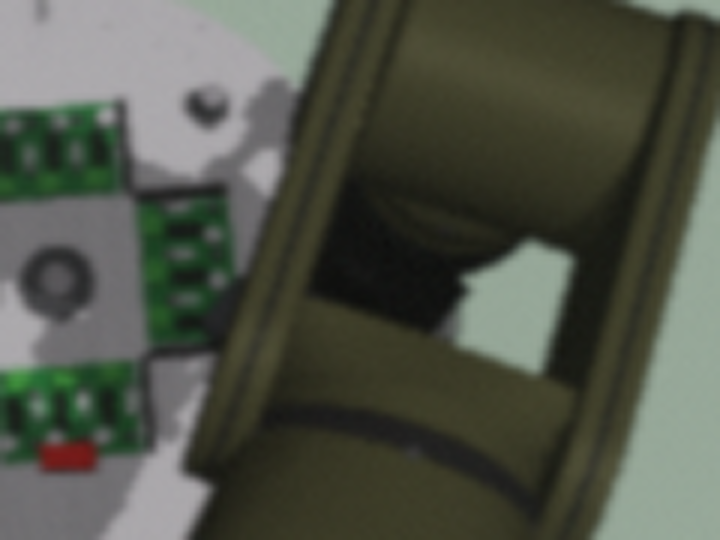

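The scene view shows the knob top at crop (355,172) and the guide hole at (371,303). In the top view the arm hides both, so I'll compare the two using the scene rays.

Run:
```python
from h import *
s=pickle.load(open("scene5.pkl","rb"))
S=lambda c,r:(171+(c+.5)/6-.5,140+(r+.5)/6-.5)
for z in(197,199,201):print("knobtop",onz(s,*S(355,172),z).round(1))
print("hole",onz(s,*S(371,303),97).round(1))
h=cv2.cvtColor(s["image"],cv2.COLOR_RGB2HSV)
for z in (182,):
  m=cv2.inRange(h[140:230,171:291],(105,120,40),(128,255,255));k,l,st,ce=cv2.connectedComponentsWithStats(m);print(st[1:],ce[1:])
u,v=ce[1:][np.argmax(st[1:,4])]; 
print("TCP proj", proj(s,(579.6,-141,199)))
```

```text
knobtop [ 577.6 -139.9  197. ]
knobtop [ 578.3 -138.6  199. ]
knobtop [ 579.1 -137.4  201. ]
hole [ 580.7 -140.    97. ]
[[54 26 10 13 82]] [[58.80487805 33.07317073]]
TCP proj (np.float64(228.80634840363098), np.float64(167.96500697214827))
```

```bash
python3 -m crank '[-0.2,10,1.2,0,0,0,20, -0.2,12,1,0,0,0,20, 0,9,0,0,0,0,20, 0,0,0,0,0,0,20, 0,0,0,0,0,0,20]' 15
python3 - <<'E'
from h import *
from station import eyes
delta((581.2,-141.7,156))
for n in ("scene",):
    d=eyes.get_image(n);pickle.dump(d,open(f"{n}6.pkl","wb"))
    u,v=map(int,proj(d,(581,-142,110)))
    a=d["image"][v-35:v+35,u-45:u+45];cv2.imwrite(f"pics/{n}6.png",cv2.resize(a,None,fx=8,fy=8,interpolation=2)[:,:,::-1]);print(u-45,v-35)
delta((581.2,-141.7,156))
E
```

```text
t: 12.42
position: [582.3, -143.0, 159.3]
ee_rot: [0.296, -0.642, 0.642, -0.296]
wrist_force: [-0.3, 0.1, 0.1]
width: 25.7
pos [ 582.27 -142.99  159.28] zdir -40.45 F [-0.3   0.07  0.05] w 25.66 t 12.43 shift [-0.29  3.28 -1.65]
186 152
pos [ 582.43 -143.08  159.61] zdir -40.45 F [-0.1  -0.5  -0.39] w 25.55 t 12.47 shift [-0.25  3.61 -1.83]
```

View pics/scene6.png

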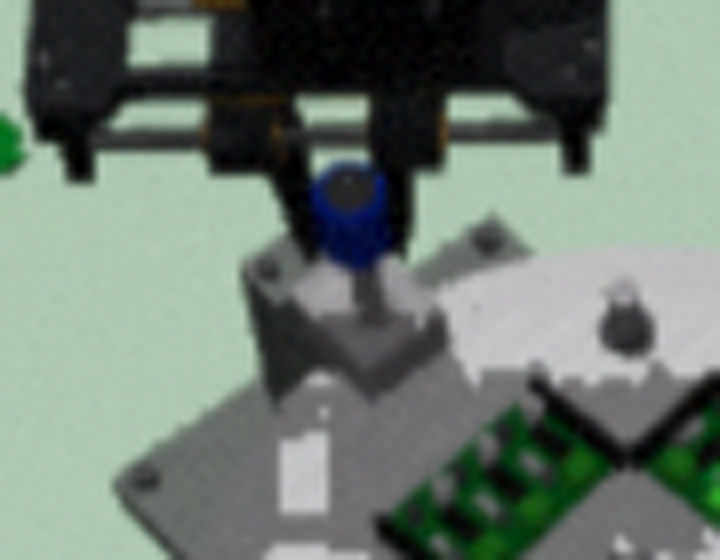

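Run:
```python
from h import *
s=pickle.load(open("scene6.pkl","rb"))
S=lambda c,r:(186+(c+.5)/8-.5,152+(r+.5)/8-.5)
print("knobtop",onz(s,*S(350,187),169.4).round(1))
print("hole", onz(s,232.4,190.1,97).round(1))
for dx,dy in((0,0),(-2,0),(0,2)):
  for z in (169.4,104): 
    u,v=proj(s,(580.7+dx,-140+dy,z)); print(dx,dy,z,(u-186+.5)*8,(v-152+.5)*8)
```

```text
knobtop [ 581.6 -141.1  169.4]
hole [ 580.8 -140.    97. ]
0 0 169.4 354.73231716657165 188.13108410760105
0 0 104 373.43110687333274 297.4148106984676
-2 0 169.4 359.45437282456624 184.83077848400717
-2 0 104 377.9426820169383 294.1981635274826
0 2 169.4 358.4935680657834 191.8038719895053
0 2 104 377.04334889723714 300.99612385107866
```

```bash
python3 -m crank '[-0.2,2,-1.4,0,0,0,20, 0,2,0,0,0,0,20, 0,2,0,0,0,0,20, 0,0,0,0,0,0,20]'
python3 -c "
from h import *
delta((581,-141.5,152))"
python3 -m crank '[0,1,0,0,0,0,20, 0,1,0,0,0,0,20, 0,1,0,0,0,0,20, 0,0,0,0,0,0,20]'
python3 -c "
from h import *
delta((581,-141.5,152))"
```

```text
t: 12.98
position: [581.1, -141.8, 152.9]
ee_rot: [-0.296, 0.642, -0.642, 0.296]
wrist_force: [0.7, -0.0, 0.1]
width: 26.0
pos [ 581.06 -141.84  152.91] zdir -40.45 F [ 0.68 -0.01  0.06] w 25.98 t 12.97 shift [-0.22  0.91 -0.27]
t: 13.48
position: [581.1, -141.8, 150.0]
ee_rot: [-0.296, 0.642, -0.642, 0.296]
wrist_force: [0.2, 0.7, -0.8]
width: 25.9
pos [ 581.13 -141.84  150.03] zdir -40.45 F [ 0.22  0.69 -0.79] w 25.9 t 13.47 shift [-0.17 -1.97 -0.32]
```

```bash
python3 -m crank '[0,1,0,0,0,0,20, 0,1,0,0,0,0,20, 0,1,0,0,0,0,20, 0,0,0,0,0,0,20]'
python3 -c "
from h import *
delta((581,-141.5,152))"
python3 -m crank '[0,1,0,0,0,0,20, 0,1,0,0,0,0,20, 0,0,0,0,0,0,20]'
python3 -c "
from h import *
delta((581,-141.5,152))"
```

```text
t: 13.98
position: [581.1, -141.9, 147.0]
ee_rot: [-0.296, 0.642, -0.642, 0.296]
wrist_force: [0.7, 0.4, -0.7]
width: 25.7
pos [ 581.11 -141.87  147.  ] zdir -40.45 F [ 0.72  0.35 -0.73] w 25.65 t 13.97 shift [-0.21 -5.   -0.33]
t: 14.35
position: [581.1, -141.9, 145.0]
ee_rot: [-0.296, 0.642, -0.642, 0.296]
wrist_force: [0.3, 0.1, -0.6]
width: 25.7
pos [ 581.12 -141.88  145.02] zdir -40.45 F [ 0.26  0.12 -0.62] w 25.67 t 14.35 shift [-0.21 -6.98 -0.34]
```

No force with the tip about 7 mm below the mouth, so it has gone into the hole. I'll keep lowering.

```bash
python3 -m crank '[0,2,0,0,0,0,20, 0,2,0,0,0,0,20, 0,2,0,0,0,0,20, 0,2,0,0,0,0,20, 0,2,0,0,0,0,20, 0,2,0,0,0,0,20, 0,0,0,0,0,0,20]'
python3 -m crank '[0,1,0,0,0,0,20, 0,1,0,0,0,0,20, 0,1,0,0,0,0,20, 0,1,0,0,0,0,20, 0,0,0,0,0,0,20]'
python3 -c "
from h import *
delta((581,-141.5,128))"
```

```text
t: 15.22
position: [581.0, -141.9, 132.9]
ee_rot: [-0.296, 0.642, -0.642, 0.296]
wrist_force: [0.4, 0.9, -1.3]
width: 25.2
t: 15.85
position: [581.1, -141.9, 129.0]
ee_rot: [-0.296, 0.642, -0.642, 0.296]
wrist_force: [-0.3, 0.3, -0.9]
width: 25.4
pos [ 581.12 -141.88  129.  ] zdir -40.45 F [-0.34  0.32 -0.95] w 25.38 t 15.85 shift [-0.22  1.   -0.34]
```

```bash
python3 -m crank '[0,1,0,0,0,0,20, 0,1,0,0,0,0,20, 0,0,0,0,0,0,20]'
python3 -c "
from h import *
delta((581,-141.5,128))"
python3 -m crank '[0,0,0,0,0,0,27, 0,0,0,0,0,0,30, 0,0,0,0,0,0,36, 0,0,0,0,0,0,44, 0,-5,0,0,0,0,50, 0,-20,0,0,0,0,50, 0,-40,0,0,0,0,50, 0,-30,0,0,0,0,40]'
python3 -c "
from h import *
delta((661.8,76.5,190))"
```

```text
t: 16.23
position: [581.1, -141.9, 127.0]
ee_rot: [-0.296, 0.642, -0.642, 0.296]
wrist_force: [-0.3, 0.1, -0.4]
width: 26.1
pos [ 581.11 -141.86  127.01] zdir -40.45 F [-0.28  0.1  -0.44] w 26.1 t 16.23 shift [-0.2  -0.99 -0.32]
t: 17.23
position: [581.9, -142.1, 225.8]
ee_rot: [0.295, -0.641, 0.643, -0.297]
wrist_force: [0.1, 0.4, 0.0]
width: 44.3
pos [ 581.95 -142.13  225.84] zdir -40.45 F [0.11 0.42 0.  ] w 44.27 t 17.23 shift [-218.14   35.86  -81.17]
```

```bash
python3 -c "
from h import *
delta((654.5,83.4,160))"
python3 -m crank '[-44,0,-19,0,0,0,40, -44,0,-19,0,0,0,40, -44,0,-19,0,0,0,36, -44,0,-19,0,0,0,32, -42,0,-15.5,0,0,0,32, 0,30,0,0,0,0,32, 0,0,0,0,0,0,32]'
python3 - <<'E'
from h import *
from station import eyes
delta((654.5,83.4,95))
for n in ("scene","top"):
    d=eyes.get_image(n);pickle.dump(d,open(f"{n}7.pkl","wb"))
    u,v=map(int,proj(d,(600,-60,97)))
    a=d["image"][v-60:v+60,u-80:u+80];cv2.imwrite(f"pics/{n}7.png",cv2.resize(a,None,fx=5,fy=5,interpolation=2)[:,:,::-1]);print(u-80,v-60)
E
```

```text
pos [ 581.95 -142.13  225.84] zdir -40.45 F [0.11 0.42 0.  ] w 44.27 t 17.23 shift [-218.62   65.83  -91.3 ]
t: 18.1
position: [651.7, 83.9, 190.7]
ee_rot: [-0.298, 0.642, -0.641, 0.295]
wrist_force: [0.3, -0.0, -0.0]
width: 32.2
pos [651.73  83.9  190.66] zdir -40.39 F [ 0.31 -0.04 -0.  ] w 32.17 t 18.1 shift [-1.69 95.65  2.71]
165 152
219 134
```

View pics/scene7.png

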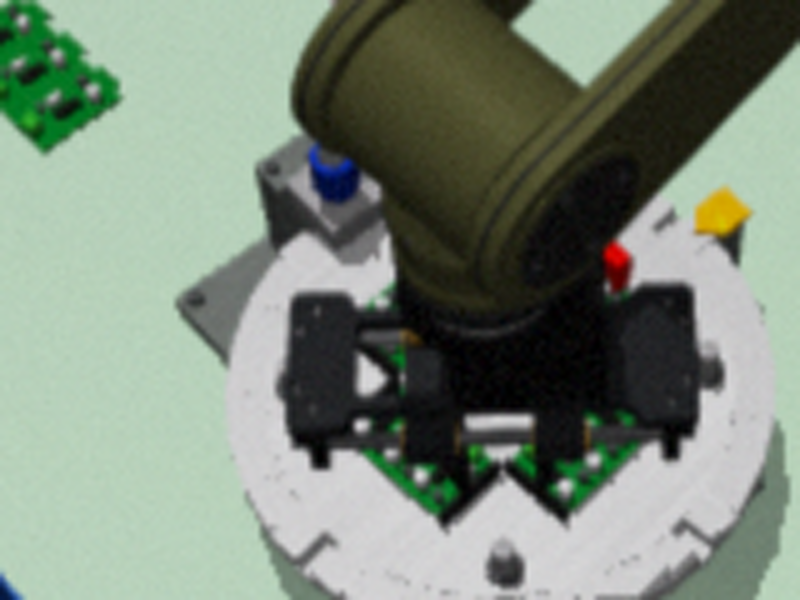

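View pics/top7.png

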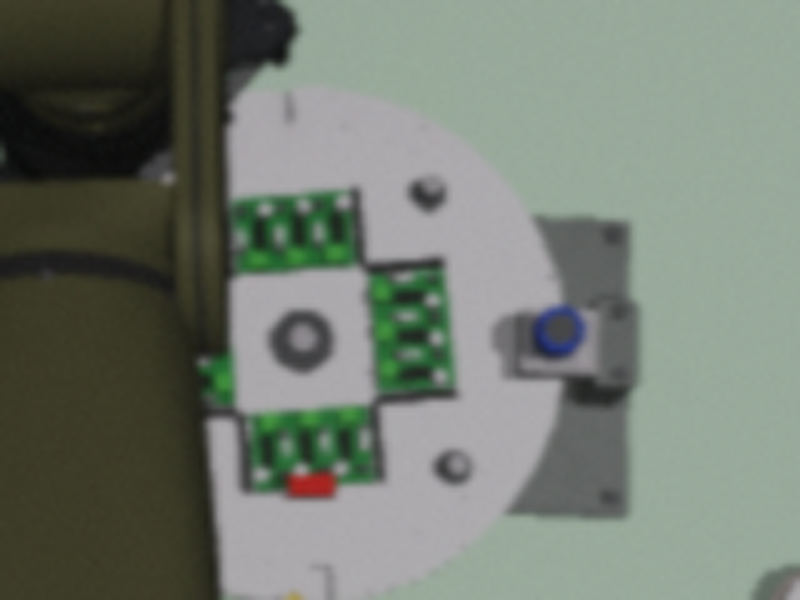

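The pin stands in the guide (knob at top crop (559,332)) and the clip's board is still short of the pointer. I'll go down over the peg.

```bash
python3 -m crank '[-0.8,30,0.8,0,-0.5,0,32, 0,30,0,0,0,0,32, 0,18,0,0,0,0,32, 0,10,0,0,0,0,32, 0,7,0,0,0,0,32, 0,0,0,0,0,0,32]'
python3 -c "
from h import *
delta((654.5,83.4,95));pol()"
python3 -m crank '[0,0,0,0,0,0,26, 0,0,0,0,0,0,20, 0,0,0,0,0,0,16, 0,0,0,0,0,0,16]'
python3 -c "
from h import *
delta((654.5,83.4,95));pol()"
```

```text
t: 18.95
position: [654.3, 83.4, 97.4]
ee_rot: [0.299, -0.641, 0.641, -0.299]
wrist_force: [-0.0, 0.4, -0.2]
width: 32.1
pos [654.31  83.43  97.43] zdir -39.95 F [-0.03  0.4  -0.17] w 32.11 t 18.95 shift [-0.1   2.43  0.17]
R 111.21 ang 50.16 zdir+90 50.05 F [-0.   0.4 -0.2] Ftool [-0.3  0.2 -0.3]
t: 19.45
position: [654.2, 83.5, 97.3]
ee_rot: [0.299, -0.641, 0.641, -0.299]
wrist_force: [0.8, -0.0, -0.1]
width: 16.7
pos [654.19  83.47  97.31] zdir -39.95 F [ 0.82 -0.01 -0.11] w 16.71 t 19.45 shift [-0.15  2.31  0.28]
R 111.16 ang 50.22 zdir+90 50.05 F [ 0.8 -0.  -0.1] Ftool [-0.5  0.1  0.6]
```

```bash
python3 -m crank '[0,2.3,0,0,0,0,16, 0,0,0.7,0,0.36,0,16, 0,0,0.7,0,0.36,0,16, 0,0,0.7,0,0.36,0,16, 0,0,0.7,0,0.36,0,16, 0,0,0.7,0,0.36,0,16, 0,0,0.7,0,0.36,0,16, 0,0,0.7,0,0.36,0,16, 0,0,0.7,0,0.36,0,16]'
python3 -c "
from h import *
pol()"
```

```text
t: 20.58
position: [658.2, 79.9, 94.9]
ee_rot: [-0.283, 0.648, -0.648, 0.283]
wrist_force: [-2.2, 1.6, 2.5]
width: 15.9
R 111.13 ang 47.43 zdir+90 47.15 F [-2.2  1.6  2.5] Ftool [ 0.4 -2.5 -2.7]
```

```bash
python3 -m crank '[0,0,0.7,0,0.36,0,16, 0,0,0.7,0,0.36,0,16, 0,0,0.7,0,0.36,0,16, 0,0,0.7,0,0.36,0,16]'
python3 -c "
from h import *
pol()"
```

```text
t: 21.08
position: [660.5, 77.9, 94.9]
ee_rot: [-0.275, 0.652, -0.652, 0.275]
wrist_force: [-2.6, 2.4, 1.4]
width: 16.2
R 111.18 ang 45.88 zdir+90 45.71 F [-2.6  2.4  1.4] Ftool [ 0.1 -1.4 -3.5]
```

```bash
python3 -m crank '[0,0,0.7,0,0.36,0,16, 0,0,0.7,0,0.36,0,16]'
python3 -c "
from h import *
pol()"
python3 -m crank '[0,0,0.5,0,0.26,0,16, 0,0,0.5,0,0.26,0,16]'|grep force
python3 -c "
from h import *
pol()"
```

```text
t: 21.32
position: [661.4, 76.9, 94.8]
ee_rot: [-0.271, 0.653, -0.653, 0.271]
wrist_force: [-2.8, 2.4, 2.1]
width: 15.8
R 111.16 ang 45.21 zdir+90 44.99 F [-2.8  2.4  2.1] Ftool [ 0.3 -2.1 -3.7]
wrist_force: [-1.6, 2.2, 0.4]
R 111.2 ang 44.56 zdir+90 44.48 F [-1.6  2.2  0.4] Ftool [-0.4 -0.4 -2.7]
```

Run:
```python
from h import *
from station import eyes
d=eyes.get_image("scene");pickle.dump(d,open("scene8.pkl","wb"))
u,v=map(int,proj(d,(581,-142,110)))
a=d["image"][v-45:v+45,u-45:u+75];cv2.imwrite("pics/scene8.png",cv2.resize(a,None,fx=6,fy=6,interpolation=2)[:,:,::-1]);print(u-45,v-45)
pol()
for n in ("scene7.pkl","scene8.pkl"):
    d=pickle.load(open(n,"rb"));h=cv2.cvtColor(d["image"],cv2.COLOR_RGB2HSV)[v-40:v+40,u-40:u+40]
    k,l,st,ce=cv2.connectedComponentsWithStats(cv2.inRange(h,(105,120,40),(128,255,255)));i=1+np.argmax(st[1:,4]);print(st[i],ce[i])
```

```text
186 142
R 111.19 ang 44.52 zdir+90 44.47 F [-2.   1.6  1.2] Ftool [ 0.3 -1.3 -2.5]
[36 34 10 12 68] [40.33823529 39.91176471]
[34 33  7  7 14] [36.28571429 35.35714286]
```

View pics/scene8.png

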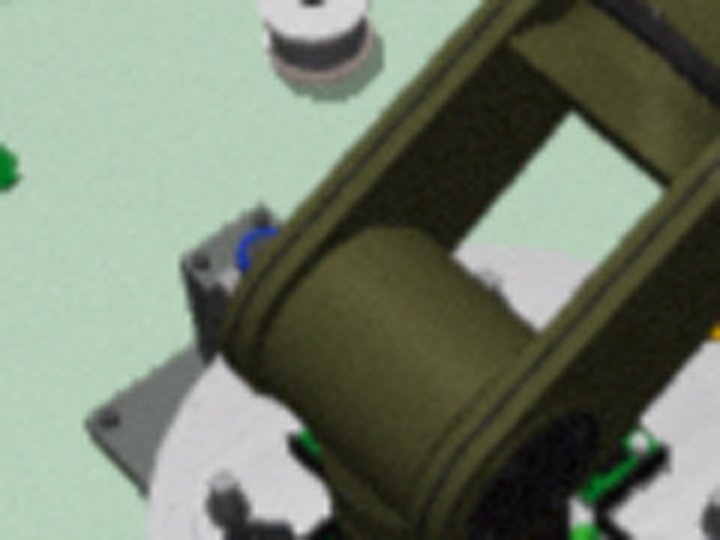

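The scene view now hides most of the knob behind the arm (a blue arc is visible at crop (258,248)), so I'll go on by force in small steps.

```bash
for i in 1; do python3 -m crank '[0,0,0.6,0,0.3,0,16]' >/dev/null; python3 -c "
from h import *
pol()"; done
python3 -m crank '[0,0,0.6,0,0.3,0,16]' >/dev/null; python3 -c "
from h import *
pol()"
```

```text
R 111.19 ang 44.3 zdir+90 44.17 F [-2.2  1.3  1.1] Ftool [ 0.7 -1.1 -2.5]
R 111.19 ang 44.0 zdir+90 43.87 F [-2.2  2.4  0.1] Ftool [-0.1 -0.1 -3.3]
```

```bash
python3 -m crank '[0,0,0.6,0,0.3,0,16]' >/dev/null; python3 -c "
from h import *
pol()"
```

```text
R 111.18 ang 43.71 zdir+90 43.57 F [-1.3  2.5  1.1] Ftool [-0.8 -1.1 -2.8]
```

```bash
python3 -m crank '[0,0,0.6,0,0.3,0,16]' >/dev/null; python3 -c "
from h import *
pol()"
```

```text
R 111.19 ang 43.4 zdir+90 43.27 F [-1.2  2.7  0.7] Ftool [-0.9 -0.7 -2.8]
```

```bash
python3 -m crank '[0,0,0.6,0,0.3,0,16]' >/dev/null; python3 -c "
from h import *
pol()"
python3 -m crank '[0,0,0.6,0,0.3,0,16]' >/dev/null; python3 -c "
from h import *
pol()"
```

```text
R 111.19 ang 43.11 zdir+90 42.97 F [-0.3  3.   1.2] Ftool [-1.8 -1.2 -2.4]
R 111.18 ang 42.78 zdir+90 42.67 F [-0.5  2.7  0.7] Ftool [-1.4 -0.7 -2.3]
```

```bash
python3 -m crank '[0,0,0.6,0,0.3,0,16]' >/dev/null; python3 -c "
from h import *
pol()"
python3 - <<'E'
from h import *
from station import eyes
d=eyes.get_image("top");pickle.dump(d,open("top9.pkl","wb"))
a=d["image"][140:270,200:360];cv2.imwrite("pics/top9.png",cv2.resize(a,None,fx=5,fy=4.6,interpolation=2)[:,:,::-1])
E
```

```text
R 111.19 ang 42.48 zdir+90 42.37 F [-0.9  2.6  0.8] Ftool [-1.1 -0.8 -2.5]
```

View pics/top9.png

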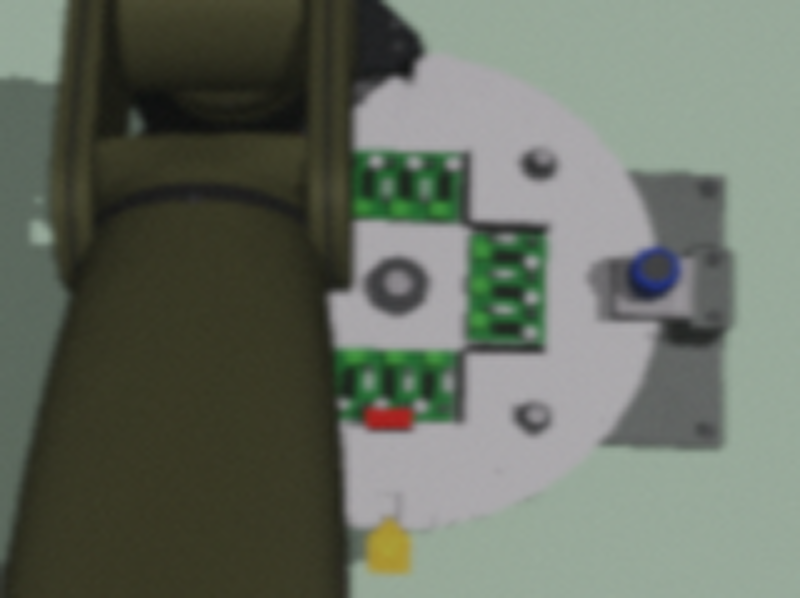

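The top view shows the notch at (392,505) nearly over the pointer's apex at (390,518), so the deck is close. I'll check its angle from the two visible pegs.

Run:
```python
from h import *
t=pickle.load(open("top9.pkl","rb"))
T=lambda c,r:(200+(c+.5)/5-.5,140+(r+.5)/4.6-.5)
a=onz(t,*T(543,158),97);b=onz(t,*T(537,411),97);v=a-b;print(a,b,np.degrees(np.arctan2(v[1],v[0])), np.hypot(*v[:2]))
m=(a+b)/2-np.array([582.3,-5,97]);print(np.degrees(np.arctan2(m[1],m[0])))
g=onz(t,*T(657,270),136)-onz(t,*T(396,283),91); print(onz(t,*T(657,270),136),onz(t,*T(657,270),127))
n=onz(t,*T(395,512),71);p=onz(t,*T(390,518),74);print(n,p)
print("edges of foot", [onz(t,*T(*q),12) for q in ((723,176),(722,446))])
```

```text
[659.35896975 -83.66629419  97.        ] [504.7838085  -81.07771305  97.        ] -0.9594097184701359 154.59683446646824
-90.16929120973505
[ 584.34961546 -142.18672229  136.        ] [ 585.90551889 -143.34422976  127.        ]
[444.40028687  -3.7029438   71.        ] [440.62640314  -0.97833332  74.        ]
edges of foot [array([ 668.73541085, -198.02163985,   12.        ]), array([ 491.58546513, -196.20649978,   12.        ])]
```

```bash
python3 - <<'E'
from h import *
for n in ("top7","top9"):
    d=pickle.load(open(n+".pkl","rb"));h=cv2.cvtColor(d["image"],cv2.COLOR_RGB2HSV)[185:215,315:350]
    m=cv2.inRange(h,(105,90,40),(130,255,255));k,l,st,ce=cv2.connectedComponentsWithStats(m);i=1+np.argmax(st[1:,4]);(x,y),r=cv2.minEnclosingCircle(np.argwhere(l==i)[:,::-1].astype(np.float32));print(n,st[i],x+315,y+185,r)
    for z in(136,127):print(z,proj(d,(581,-142,z)))
E
pwd
```

```text
top7 [11 10 10 10 51] 330.10465145111084 199.54651165008545 4.92586088180542
136 (np.float64(330.9334348408489), np.float64(199.5393904952952))
127 (np.float64(330.505564043301), np.float64(200.09268761935368))
top9 [11  9 10 10 60] 330.5 198.5 5.147915363311768
136 (np.float64(330.9334348408489), np.float64(199.5393904952952))
127 (np.float64(330.505564043301), np.float64(200.09268761935368))
.
```

```bash
python3 -m crank '[0,0,0.5,0,0.26,0,16]' >/dev/null; python3 -c "
from h import *
pol()"
python3 -m crank '[0,0,0.5,0,0.26,0,16]' >/dev/null; python3 -c "
from h import *
pol()"
```

```text
R 111.19 ang 42.21 zdir+90 42.12 F [-0.8  3.1  0.9] Ftool [-1.5 -0.9 -2.8]
R 111.18 ang 42.0 zdir+90 41.85 F [-0.6  3.2 -0.3] Ftool [-1.7  0.3 -2.8]
```

```bash
python3 -m crank '[0,0,0.5,0,0.26,0,16]' >/dev/null; python3 -c "
from h import *
pol()"
python3 -m crank '[0,0,0.5,0,0.26,0,16]' >/dev/null; python3 -c "
from h import *
pol()"
```

```text
R 111.16 ang 41.78 zdir+90 41.59 F [-0.9  3.8 -0. ] Ftool [-1.8  0.  -3.4]
R 111.17 ang 41.7 zdir+90 41.33 F [-2.8  4.1  2. ] Ftool [-0.6 -2.  -5. ]
```

```bash
python3 -m crank '[0,0,0.5,0,0.26,0,16]' >/dev/null
python3 - <<'E'
from h import *
from station import eyes
pol()
d=eyes.get_image("top");h=cv2.cvtColor(d["image"],cv2.COLOR_RGB2HSV)[185:215,315:350]
m=cv2.inRange(h,(105,90,40),(130,255,255));k,l,st,ce=cv2.connectedComponentsWithStats(m);i=1+np.argmax(st[1:,4]);(x,y),r=cv2.minEnclosingCircle(np.argwhere(l==i)[:,::-1].astype(np.float32));print(st[i],x+315,y+185,r)
E
```

```text
R 111.14 ang 41.64 zdir+90 41.07 F [-3.   4.8  2.2] Ftool [-0.9 -2.2 -5.5]
[11 11  9 10 49] 329.96808528900146 200.3297872543335 4.782958507537842
```

The force went from 3 to 5.5 N and the table stopped following. The knob's pixel also fell to where a seated knob should be, so the pin has caught. I'll back off to unload it, open and rise.

```bash
python3 -m crank '[0,0,-1,0,-0.5,0,16, 0,0,-1,0,-0.5,0,16, 0,0,0,0,0,0,16]'
python3 -c "
from h import *
pol()"
python3 -m crank '[0,0,0,0,0,0,24, 0,0,0,0,0,0,32, 0,-10,0,0,0,0,34, 0,-30,0,0,0,0,34, 0,-50,0,0,0,0,34]'
python3 -m crank '[-20,-20,-40,0,0,0,34, -20,0,-45,0,0,0,34, -20,0,-45,0,0,0,34, -20,0,-45,0,0,0,34, -10,0,-40,0,0,0,34, 0,0,0,0,0,0,34]'
python3 - <<'E'
from h import *
from station import eyes
D={}
for n in ("scene","top"):
    d=eyes.get_image(n);pickle.dump(d,open(f"{n}10.pkl","wb"))
    cv2.imwrite(f"pics/{n}10f.png",d["image"][:,:,::-1])
    a=d["image"][140:270,200:360] if n=="top" else d["image"][165:285,200:360]
    cv2.imwrite(f"pics/{n}10.png",cv2.resize(a,None,fx=5,fy=4.6,interpolation=2)[:,:,::-1])
s=d
for n in ("scene7","scene10"):
    d=pickle.load(open(n+".pkl","rb"));u0,v0=proj(d,(581,-142,120));u0,v0=int(u0),int(v0);h=cv2.cvtColor(d["image"],cv2.COLOR_RGB2HSV)[v0-20:v0+20,u0-20:u0+20]
    k,l,st,ce=cv2.connectedComponentsWithStats(cv2.inRange(h,(105,120,40),(128,255,255)));i=1+np.argmax(st[1:,4]);print(n,st[i],ce[i]+[u0-20,v0-20])
    for z in(106,115,136,127): print(z,np.round(proj(d,(581,-141,z)),1))
delta((0,0,0))
E
```

```text
t: 23.6
position: [665.5, 72.0, 94.9]
ee_rot: [0.254, -0.659, 0.66, -0.254]
wrist_force: [0.1, -0.3, -0.9]
width: 15.8
R 110.78 ang 41.91 zdir+90 42.09 F [ 0.1 -0.3 -0.9] Ftool [0.1 0.9 0.3]
t: 24.22
position: [664.0, 72.6, 184.0]
ee_rot: [-0.255, 0.66, -0.659, 0.252]
wrist_force: [0.5, -0.5, 0.5]
width: 34.0
t: 24.98
position: [586.9, 295.0, 205.8]
ee_rot: [-0.255, 0.659, -0.659, 0.256]
wrist_force: [0.5, -0.3, -0.1]
width: 33.3
scene7 [16 16 10 12 68] [231.33823529 186.91176471]
106 [231.8 188.1]
115 [231.5 186.3]
136 [230.7 182. ]
127 [231.1 183.8]
scene10 [16 16 10 13 82] [231.84146341 187.43902439]
106 [231.8 188.1]
115 [231.5 186.3]
136 [230.7 182. ]
127 [231.1 183.8]
pos [588.13 292.71 205.55] zdir -47.86 F [-0.12  0.38 -0.37] w 33.88 t 25.07 shift [ 632.63  205.   -177.74]
```

View pics/scene10.png

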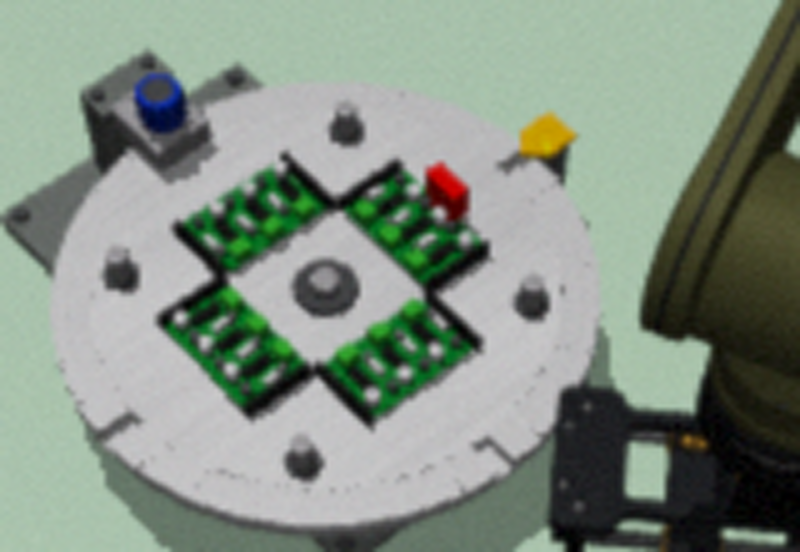

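View pics/top10.png

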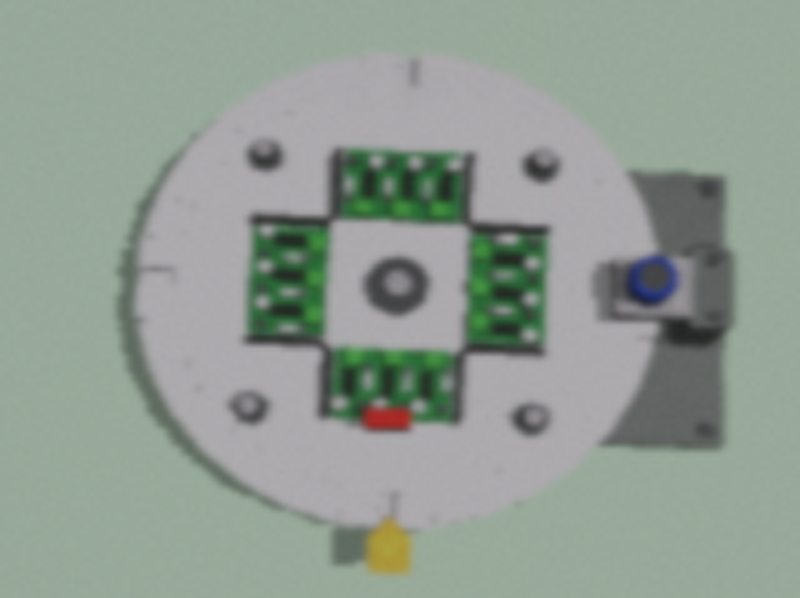

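Run:
```python
from h import *
ims=[]
for n in ("scene7","scene10","top7","top10"):
    d=pickle.load(open(n+".pkl","rb"));
    a=d["image"][170:205,212:252] if n[0]=="s" else d["image"][180:215,312:352]
    ims.append(cv2.resize(a,None,fx=8,fy=8,interpolation=2))
o=np.vstack([np.hstack(ims[:2]),np.hstack(ims[2:])]);cv2.imwrite("pics/cmp.png",o[:,:,::-1])
d=pickle.load(open("scene10.pkl","rb"))
for z in (97,106,127,136):
    u,v=proj(d,(580.7,-140,z));print(z,(u-212+.5)*8,(v-170+.5)*8)
d=pickle.load(open("top10.pkl","rb"));h=cv2.cvtColor(d["image"],cv2.COLOR_RGB2HSV)[185:215,315:350]
m=cv2.inRange(h,(105,90,40),(130,255,255));k,l,st,ce=cv2.connectedComponentsWithStats(m);i=1+np.argmax(st[1:,4]);(x,y),r=cv2.minEnclosingCircle(np.argwhere(l==i)[:,::-1].astype(np.float32));print(st[i],x+315,y+185,r)
```

```text
97 167.33867581971572 164.56345969976405
106 164.88289221660398 150.21080971238348
127 159.03920850423424 116.05782210617531
136 156.48485983771707 101.12911572105054
[11 11  9 10 49] 329.96808528900146 200.3297872543335 4.782958507537842
```

View pics/cmp.png

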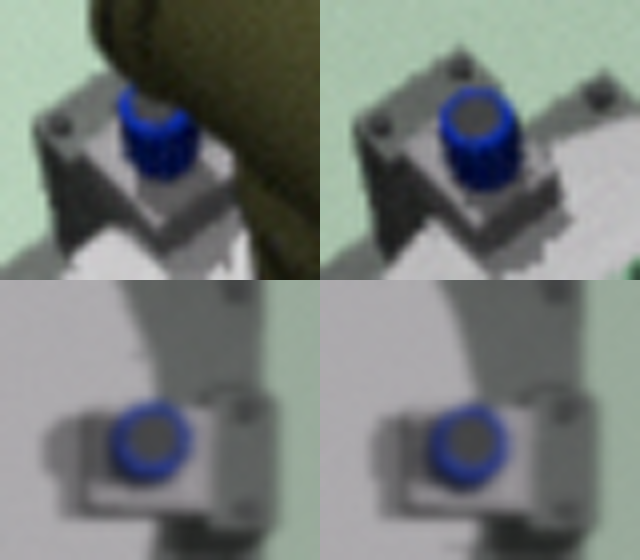

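View pics/scene10f.png

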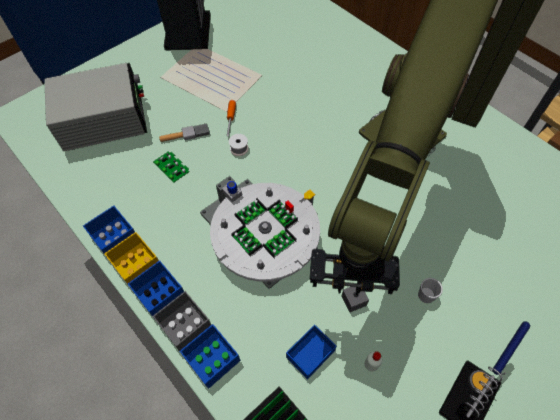

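In the new scene crop the knob's top is at (158,116). That matches the seated prediction of (159,116) rather than the raised one of (156,101), so the knob is down on the guide. Nothing else on the bench has moved, and the hand is clear.

```bash
python3 -c "
from station import robot
print(robot.job_done(), robot.sense()['t'])"
```

```text
the job is handed in; nothing more can be done
the job is handed in; nothing more can be done
```

The job is handed in. The table is locked with the red-clip board facing the yellow pointer, and the pin's knob sits on the guide. The last reading before hand-in was 25 s of the 72 s allowed.

I turned the deck about 105° clockwise by one peg and stood the pin in the guide; it went in with no noticeable force. Then I eased the table on by the same peg, in one direction only, because the pin dropped before I needed to go back. When it caught, the push rose from about 3 N to 5.5 N and the table stopped following. I backed off straight away, opened the fingers and rose clear.

**Last checks:**
- **Knob height:** it agreed with a seated knob (127 mm) in both views. In the scene crop it was at (158,116), against (159,116) predicted for seated and (156,101) for raised.
- **Alignment:** the front notch lies over the pointer.
- **Bystanders:** none looked disturbed, and I never touched the clip.
- **Disagreements:** the two cameras differed by about 5 mm in y, so I used their mean and the arm's readings. From the pictures I expected the pin to catch when the fingers reached about 43°, but it caught at 41.7°, so the final place was found by feel.
- **Not tested:** I did not push the table again to try the lock, to avoid forcing the pin.

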